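# Make up two kiln-packing kits

## Task

Make up the two kiln-packing kits from the loose fireclay pieces on the bench. In the three-bay tray put the cone plaque in the wide middle bay and the tall round tube prop and the short square post in the end bays, one to each; in the two-bay tray put the tall square post and the short round tube prop, one to each bay. Every piece must stand upright, as it stands now, flat on the floor of its bay; leave the flat ring and the three-armed stilt where they lie and never tip the cone plaque on its side.

Things in the scene. Friction and masses are not known exactly. Their poses are not given: they have to be found in the camera images.
- tray3: Three-bay dark wood tray, fixed, 278 x 88 mm; origin at the centre of its underside, x along its length (within 0.2 rad of world x), z up. Floor top 6 mm up; walls and dividers 6 mm thick, tops 12 mm above the floor. Inside, the middle bay (centred at the origin) is 110 mm (x) by 76 (y); the end bays, centred at x = +97 and -97 mm, are 72 by 76. On the left or right side of the bench.
- tray2: Two-bay dark wood tray, fixed, 170 x 88 mm; origin at the centre of its underside, x along its length (within 0.2 rad of world x), z up. Floor top 6 mm up; walls and divider 6 mm thick, tops 12 mm above the floor. The bays, centred at x = +41 and -41 mm, are 76 by 76 mm inside. On the opposite side of the bench from the three-bay tray.
- tall_tube_mid (a point): Tall round tube prop of buff fireclay, standing upright, outside diameter 44 mm, bore 24 mm, height 90 mm, about 190 g. The point is its centre, 45 mm above its foot; z is its axis.
- short_tube_mid (a point): Short round tube prop of buff fireclay, standing upright, outside diameter 44 mm, bore 24 mm, height 55 mm, about 115 g. The point is its centre, 27.5 mm above its foot; z is its axis.
- tall_post_mid (a point): Tall solid square post of buff fireclay, standing upright, 36 x 36 mm, height 90 mm, about 220 g. The point is its centre, 45 mm above its foot; x and y are square to its side faces, turned up to 0.4 rad from the bench axes.
- short_post_mid (a point): Short solid square post of buff fireclay, standing upright, 36 x 36 mm, height 55 mm, about 135 g. The point is its centre, 27.5 mm above its foot; x and y are square to its side faces, turned up to 0.4 rad from the bench axes.
- cone_plaque_mid (a point): Cone plaque: buff fireclay block 28 mm (x) by 56 mm (y) by 24 mm high, about 85 g, with three small white cones 30 mm tall in a row along y on its top (54 mm high in all). Grip the block across its 28 mm width. The point is the centre of the block, 12 mm above its underside; x is across its width, within 0.4 rad of world x.
- flat_ring_mid (a point): Flat fireclay ring, outside diameter 60 mm, bore 36 mm, 22 mm high, lying flat: spare stock, not wanted in either kit. The point is its centre, half-way up.
- stilt_mid (a point): Three-armed fireclay stilt, about 64 mm across, 24 mm high: spare stock, not wanted in either kit. The point is its centre, half-way up.

How it is judged:
By the outcome, as a careful person would: the job done as asked, in the order asked, and still so for the second after the job is handed in, with the robot touching nothing.
It also fails if it takes over 128 s, if anything falls off the work surface, if the arm or the gripper's body presses on something with over 40 N, if the wrist force passes 120 N, or if a joint passes its speed limit or range.

## Robot

A 6-joint arm with a two-finger parallel gripper is mounted at the origin on the work surface. World frame = base frame: x ahead of the robot, y to its left, z up, the work surface at z = 0. Lengths are in m, angles in rad, forces in N, time in s.
With the tool pointing down it reaches from about 0.25 to 0.725 m from the base axis. Payload 4 kg.
Tool frame: the origin (TCP) lies on the front face of the gripper's body, between the roots of the fingers; the fingertips stand 73 mm ahead of it and the grasp point (between the pads) lies 54 mm ahead of it; z points along the fingers, y is the line along which they close (so a half turn about z gives the same grasp; the last joint's range is limited). The gripper opens to 85 mm and grips with 20 to 120 N. Pads are 22 mm wide; open, the fingers measure 114 mm over their backs; the gripper's body (76 mm by 85 mm) begins 54 mm behind the grasp point. The pads swing forward as they close: fully open they stand 13 mm farther back than shut.
Start: joints at [1.124, 0.241, 0.005, 1.335, 0, 1.571], TCP at [0.216, 0.451, 0.304] pointing down, gripper open.
Joint ranges: [-2.72, 2.72], [-1.05, 1.87], [-1.09, 1.28], [-1.99, 2.15], [-1.42, 1.44], [-3.14, 3.14]. Speed limits (rad/s): [2.79, 2.79, 3.14, 3.14, 3.14, 3.14].

## Interface

Orientations are given as a unit quaternion [x, y, z, w].
In Python, from workcell import bot gives the robot as it stands. The module is installed in compiled form; this text tells all that it offers.
- The arm moves only by the tool step_arm, never from a script. Its argument "rows" is a list of rows, each a list of 2 entries, a list of its own where there are three numbers: the shift along the tool's x, y, z in mm, then the turn about the tool's z in degrees. A call has 1 to 12 rows; each row is the pose to reach, as a shift and turn from the pose commanded when the call began, along the tool's axes at that moment; what a row does not reach only later rows make up. A row lasts 1/8 s, in which the tool goes at most 62.5 mm and 10.7 degrees, less where a joint would pass 70% of its speed; a pose out of reach is approached as far as the arm can. A call with a gripper value outside its range is refused whole. "claw" is the gripper's target within -1 to 1 (shut at 1, half-way at 0, fully open at -1), set as the call begins (left out, the last holds). The fingers move at their own pace and stop on an object; the grip force is fixed at half the most. Time passes only in rows, so rows that repeat a pose let the fingers close. It gives the time, the measured TCP pose, the force, the opening and the grip force at its end, in the units of the state.
- bot.get_obs(): the state, without advancing time (a new reading comes with each control period).
- bot.camera(name): name is "side" or "top"; returns (picture, depth): 384x512x3 uint8, red, green, blue; 384x512 float32, m along the optical axis (not along the pixel's ray), 0 where there is no reading.
- bot.camera_params(name): a dict with "fx", "fy", "cx", "cy" (pixels), "pose" (4x4, takes a point from camera to world coordinates). Camera axes: x right, y up, looking along -z (the intrinsics and any distortion apply to the point x, -y, -z); pixel columns grow to the right and rows downward; lengths in m; the calibration is good to about 2 mm. A picture is of the moment at which its call begins. camera_params takes no time and is no camera call.
- bot.job_done(): hands the job in; it is judged then, once.
Trained networks look in the newest picture that a camera, given by its name, has taken for a name from the list of things; names that differ only in an ending like _2 or _b are one class to them, and where a whole thing is asked for, a point or a joint stands for the part that bears it (a point fixed in the world has none). Each returns a list of dicts, best first, with "score" (0 to 1); they miss things now and then, are a little off and sometimes report something else, mostly with a low value. They report only what shows in the picture. A call takes as long as a camera call.
- bot.trace(target, camera): "pixels" (384x512 bool, what is visible of it) and "uv" ([column, row] in pixels, amid what is visible of it).
The state is a dict: "clock": time; "joint_pos": joint angles; "joint_vel": joint speeds; "tau": joint torques, N m; "eef_pos": TCP position; "tool_rot": TCP orientation; "ft_force": force on the tool from outside, world axes, zero at the start; "ft_torque": the same for the moment, N m; "grip_width": finger opening in m; "grasp_force": force on a finger pad.
Only numpy, scipy, OpenCV 4.12 (cv2) and the standard library are available. Lean on these libraries where they do the work, as an engineer would, in place of code of your own. Each camera call takes 0.05 s, during which the arm holds its last target. There are 200 camera calls.

## Working session

There is one attempt and no reset: what is moved stays moved. The work goes in short steps, Python scripts to look and compute and a tool call to move; the robot and the scene stay as the last step left them, time stands still between calls to the robot, and variables do not carry over. Pictures are saved under pics/ and viewed, at most 14 in all, crops included, and the job is handed in when it is done.

Besides the shell and the picture viewer there is one more tool, called after ">>>" by a JSON object that holds its "op" and its "data", one argument or row to a line. step_arm: Moves the arm, as the interface text tells. Its arguments: {"type":"object","properties":{"rows":{"type":"array"},"claw":{"type":"number"}},"required":["rows"]}

```bash
mkdir -p pics
cat > h.py <<'E'
import numpy as np, cv2
from workcell import bot
def cloud(name):
    im,d=bot.camera(name); p=bot.camera_params(name)
    v,u=np.mgrid[0:384,0:512]
    x=(u-p['cx'])/p['fx']*d; y=-(v-p['cy'])/p['fy']*d
    P=np.stack([x,y,-d,np.ones_like(d)],-1)@np.array(p['pose']).T
    return im,d,P[...,:3],p
E
python3 - <<'E'
from h import *
for n in ['top','side']:
    im,d,P,p=cloud(n); cv2.imwrite(f'pics/{n}0.png',im[...,::-1])
    print(n,{k:np.round(v,3).tolist() for k,v in p.items()})
    for t in ['tray3','tray2','tall_tube_mid','short_tube_mid','tall_post_mid','short_post_mid','cone_plaque_mid','flat_ring_mid','stilt_mid']:
        for r in bot.trace(t,n)[:2]:
            m=r['pixels']&(d>0); q=P[m]
            if len(q)<5: print(t,'few');continue
            zt=np.percentile(q[:,2],95); top=q[q[:,2]>zt-.006]
            (cx,cy),wh,a=cv2.minAreaRect((top[:,:2]*1000).astype(np.float32))
            print(t,round(r['score'],2),np.round(r['uv']),'n',m.sum(),'ztop',round(zt,3),'rect',np.round([cx,cy,*wh,a],1))
print(bot.get_obs())
E
```

```text
top {'fx': 497.387, 'fy': 497.387, 'cx': 257.884, 'cy': 183.907, 'pose': [[0.017, 0.983, -0.184, 0.354], [-1.0, 0.016, -0.004, -0.016], [-0.001, 0.184, 0.983, 1.065], [0.0, 0.0, 0.0, 1.0]]}
tray3 0.98 [131. 189.] n 5401 ztop 0.02 rect [541.2 261.2 279.   89.6   5.3]
tray3 0.64 [376. 207.] n 3462 ztop 0.02 rect [ 508.3 -265.5  170.    89.7   10.5]
tray2 0.98 [131. 189.] n 5401 ztop 0.02 rect [541.2 261.2 279.   89.6   5.3]
tray2 0.64 [376. 207.] n 3462 ztop 0.02 rect [ 508.3 -265.5  170.    89.7   10.5]
tall_tube_mid 0.61 [206. 126.] n 566 ztop 0.092 rect [667.4  98.   41.8  42.   31.8]
short_tube_mid 0.77 [303. 239.] n 299 ztop 0.058 rect [ 435.3 -105.1   39.9   40.4   43.9]
short_tube_mid 0.4 [248. 186.] n 268 ztop 0.021 rect [547.    3.3  50.1  56.2   8.8]
tall_post_mid 0.92 [302. 178.] n 465 ztop 0.093 rect [555.6 -98.7  35.2  36.7  77.6]
short_post_mid 0.6 [204. 229.] n 404 ztop 0.058 rect [445.5  95.7  35.7  35.8  80.6]
cone_plaque_mid 0.83 [301. 130.] n 365 ztop 0.049 rect [ 675.2 -103.7   41.2    6.4   72.3]
flat_ring_mid 0.58 [211. 183.] n 427 ztop 0.025 rect [559.4  95.   58
[... 1228 characters left out ...]
00e+00]
{'clock': 1.0, 'joint_pos': array([1.12402826e+00, 2.40600498e-01, 4.97563835e-03, 1.33519857e+00,
       2.60129086e-05, 1.57079392e+00]), 'joint_vel': array([ 0.00023333, -0.00134862, -0.00030731, -0.00012426,  0.00062268,
        0.00129421]), 'tau': array([-2.62185577e-04, -3.72217011e+01,  2.52696043e+01,  1.09700624e-03,
       -2.55266707e-05, -6.54759106e-06]), 'eef_pos': array([0.21601685, 0.45091776, 0.3038969 ]), 'tool_rot': array([ 2.21529665e-01,  9.75153633e-01, -1.03350546e-05, -1.56857417e-05]), 'ft_force': array([ 0.19026224, -0.60491171, -0.50752529]), 'ft_torque': array([-0.01120356, -0.0151345 , -0.00736059]), 'grasp_force': 0.0, 'grip_width': 0.08507965530023714}
```

View pics/top0.png

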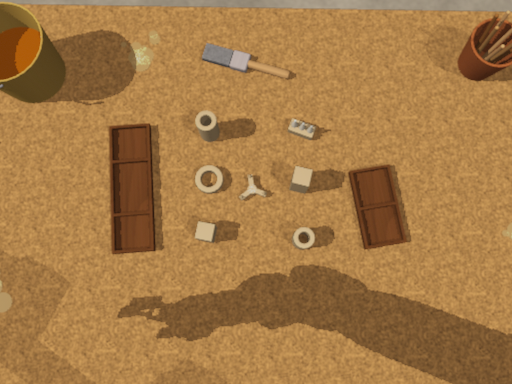

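View pics/side0.png

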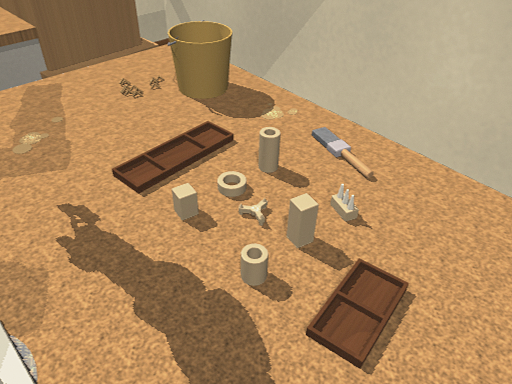

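Top view: tray3 is on the left (131,189) and tray2 on the right (378,207). The pieces are tall tube (207,126), ring (209,180), short post (205,231), stilt (253,188), plaque (301,129), tall post (302,178) and short tube (304,238). The side view agrees, and all heights and sizes match the spec. I'll take the plaque first, then work in the order listed.

```bash
cat >> h.py <<'E'
def go(*wps):
    """wps: (x,y,z mm of TCP, closing heading deg) -> shift in current tool axes, turn"""
    from scipy.spatial.transform import Rotation as R
    o=bot.get_obs(); M=R.from_quat(o['tool_rot']).as_matrix(); p=o['eef_pos']*1000
    h0=np.degrees(np.arctan2(M[1,1],M[0,1]))
    print('t %.2f'%o['clock'],'pos',p.round(1),'head %.1f'%h0,'w %.1f'%(o['grip_width']*1000),'j',o['joint_pos'].round(2),'F',o['ft_force'].round(1))
    for w in wps:
        print(w,(M.T@(np.array(w[:3])-p)).round(1),'turn',round((h0-w[3]+180)%360-180,1))
E
python3 - <<'E'
from h import *
for n in ['top','side']:
    im,d,P,p=cloud(n); r=bot.trace('cone_plaque_mid',n)[0]
    q=P[r['pixels']&(d>0)]; off=.003 if n=='top' else 0
    for lo,hi in [(.003,.02),(.02,.027),(.03,.06)]:
        t=q[(q[:,2]-off>lo)&(q[:,2]-off<hi)]*1000
        print(n,lo,len(t),t.mean(0).round(1),[np.round(v,1) for v in cv2.minAreaRect(t[:,:2].astype(np.float32))])
go((673,-104,180,-18),(673,-104,130,-18))
E
```

```text
top 0.003 94 [ 667.6 -102.8   18.5] [array([ 675.4, -105.3]), array([52.9, 29.3]), np.float64(68.9)]
top 0.02 173 [ 673.9 -104.5   25.6] [array([ 675., -104.]), array([53.6, 27.3]), np.float64(70.5)]
top 0.03 62 [ 674.6 -102.7   44.1] [array([ 674.9, -103.5]), array([44.2,  7.2]), np.float64(69.9)]
side 0.003 185 [ 664.1 -111.4   11.5] [array([ 663.6, -105.4]), array([25.1, 59.5]), np.float64(6.4)]
side 0.02 195 [ 668.9 -107.5   23.4] [array([ 674.6, -104.2]), array([54.8, 27.2]), np.float64(70.4)]
side 0.03 115 [ 673.3 -105.8   39.1] [array([ 674. , -105.5]), array([43.2,  8.9]), np.float64(70.0)]
t 1.20 pos [216.  450.9 303.9] head 64.4 w 85.1 j [1.12 0.24 0.   1.34 0.   1.57] F [-0.5  0.1 -0.6]
(673, -104, 180, -18) [-651.9 -303.   123.9] turn 82.4
(673, -104, 130, -18) [-651.9 -303.   173.9] turn 82.4
```

>>> {"op": "step_arm", "data": {
  "rows": [
    [[-30, -14, 0], 4],
    [[-85, -40, 5], 11],
    [[-140, -65, 10], 18],
    [[-195, -90, 20], 25],
    [[-250, -116, 30], 33],
    [[-305, -141, 40], 40],
    [[-360, -166, 50], 48],
    [[-415, -192, 60], 55],
    [[-470, -217, 70], 62],
    [[-530, -245, 80], 70],
    [[-590, -273, 90], 78],
    [[-640, -296, 100], 84]
  ],
  "claw": -0.3
}}

```text
clock: 2.7
eef_pos: [0.6651, -0.0925, 0.2041]
tool_rot: [0.818, 0.575, 0.0, 0.0]
ft_force: [1.7, 0.8, 0.5]
grip_width: 0.055
grasp_force: 0.0
```

Run:
```python
from h import *
go((675,-104,130,-20),(675,-104,80,-20))
im,d,P,p=cloud('side'); cv2.imwrite('pics/s1.png',im[...,::-1])
```

```text
t 2.70 pos [665.1 -92.5 204.1] head -19.8 w 55.0 j [-0.14  0.64  0.35  1.29  0.    1.78] F [1.7 0.8 0.5]
(675, -104, 130, -20) [-7.5 13.1 74.1] turn 0.2
(675, -104, 80, -20) [ -7.5  13.1 124.1] turn 0.2
```

View pics/s1.png

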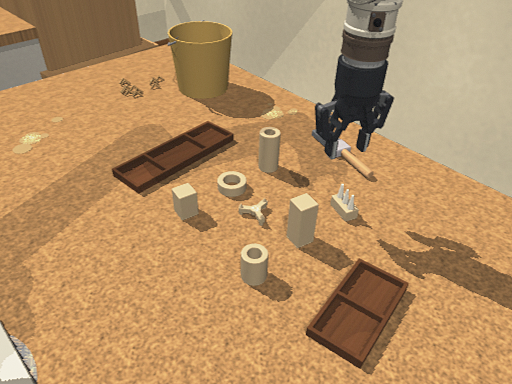

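>>> {"op": "step_arm", "data": {
  "rows": [
    [[-8, 13, 20], 0],
    [[-8, 13, 45], 0],
    [[-8, 13, 70], 0],
    [[-8, 13, 90], 0],
    [[-8, 13, 105], 0],
    [[-8, 13, 115], 0],
    [[-8, 13, 122], 0],
    [[-8, 13, 126], 0],
    [[-8, 13, 127], 0],
    [[-8, 13, 127], 0]
  ]
}}

```text
clock: 4.0
eef_pos: [0.6737, -0.1028, 0.0778]
tool_rot: [0.817, 0.576, 0.0, 0.0]
ft_force: [0.9, -0.4, 0.8]
grip_width: 0.0555
grasp_force: 0.0
```

>>> {"op": "step_arm", "data": {
  "rows": [
    [[0, 0, 0], 0],
    [[0, 0, 0], 0],
    [[0, 0, 0], 0],
    [[0, 0, 0], 0],
    [[0, 0, 0], 0],
    [[0, 0, 0], 0],
    [[0, 0, 0], 0],
    [[0, 0, 0], 0]
  ],
  "claw": 1
}}

```text
clock: 5.0
eef_pos: [0.6739, -0.1028, 0.0781]
tool_rot: [0.817, 0.576, 0.001, 0.001]
ft_force: [-0.1, -0.3, 5.5]
grip_width: 0.0269
grasp_force: 61.3
```

>>> {"op": "step_arm", "data": {
  "rows": [
    [[0, 0, -5], 0],
    [[0, 0, -15], 0],
    [[0, 0, -30], 0],
    [[0, 0, -50], 0],
    [[0, 0, -75], 0],
    [[0, 0, -95], 0],
    [[0, 0, -105], 0],
    [[0, 0, -110], 0],
    [[0, 0, -110], 0]
  ]
}}

```text
clock: 6.12
eef_pos: [0.6733, -0.1026, 0.1872]
tool_rot: [0.817, 0.576, -0.0, -0.0]
ft_force: [-0.1, 0.5, -0.7]
grip_width: 0.0268
grasp_force: 60.7
```

Run:
```python
from h import *
go((540.5,261,190,5.3),(540.5,261,84,5.3))
im,d,P,p=cloud('side'); cv2.imwrite('pics/s2.png',im[...,::-1])
```

```text
t 6.12 pos [ 673.3 -102.6  187.2] head -19.6 w 26.8 j [-0.15  0.67  0.36  1.27  0.    1.76] F [-0.1  0.5 -0.7]
(540.5, 261, 190, 5.3) [ 298.  -247.    -2.8] turn -24.9
(540.5, 261, 84, 5.3) [ 298.  -247.   103.2] turn -24.9
```

View pics/s2.png

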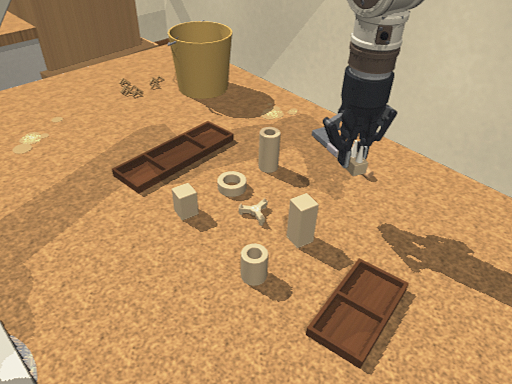

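Plaque is held upright in the fingers (356,160). Carrying it over to the middle bay of tray3.

>>> {"op": "step_arm", "data": {
  "rows": [
    [[10, -8, -3], -1],
    [[35, -29, -3], -3],
    [[65, -54, -3], -5],
    [[97, -80, -3], -8],
    [[130, -108, -3], -11],
    [[163, -135, -3], -14],
    [[196, -162, -3], -16],
    [[228, -189, -3], -19],
    [[258, -214, -3], -22],
    [[282, -234, -3], -24],
    [[296, -245, -3], -25],
    [[298, -247, -3], -25]
  ]
}}

```text
clock: 7.68
eef_pos: [0.54, 0.2619, 0.1901]
tool_rot: [0.672, 0.74, -0.0, 0.0]
ft_force: [0.2, -0.5, -0.2]
grip_width: 0.0268
grasp_force: 60.6
```

>>> {"op": "step_arm", "data": {
  "rows": [
    [[0, 0, 15], 0],
    [[0, 0, 40], 0],
    [[0, 0, 65], 0],
    [[0, 0, 80], 0],
    [[0, 0, 90], 0],
    [[0, 0, 96], 0],
    [[0, 0, 98], 0],
    [[0, 0, 98], 0]
  ]
}}

```text
clock: 8.68
eef_pos: [0.541, 0.2611, 0.0928]
tool_rot: [0.673, 0.74, 0.0, 0.0]
ft_force: [-0.1, -0.4, -0.5]
grip_width: 0.0267
grasp_force: 60.7
```

Run:
```python
from h import *
go((540.5,261,84.5,5.3))
im,d,P,p=cloud('side'); cv2.imwrite('pics/s3.png',cv2.resize(im[60:260,60:330,::-1],None,fx=2.5,fy=2.5))
```

```text
t 8.68 pos [541.  261.1  92.8] head 5.4 w 26.7 j [ 0.45  0.6  -0.03  0.94 -0.    1.93] F [-0.1 -0.4 -0.5]
(540.5, 261, 84.5, 5.3) [-0.1 -0.5  8.3] turn 0.1
```

View pics/s3.png

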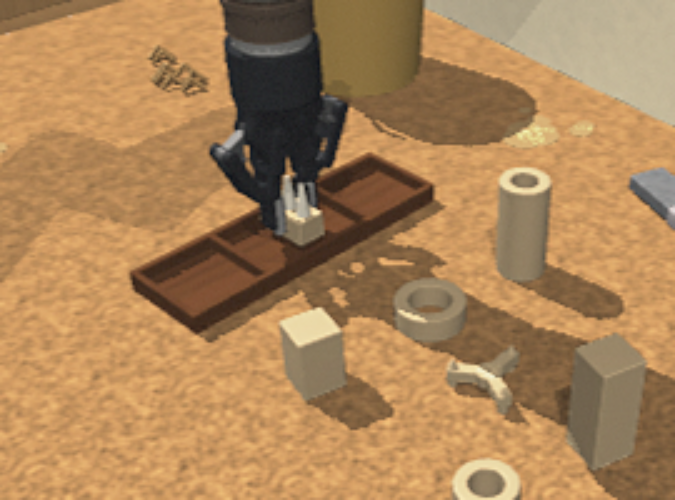

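Plaque is level and centred over the middle bay at (303,225) in the crop.

>>> {"op": "step_arm", "data": {
  "rows": [
    [[0, 0, 3], 0],
    [[0, 0, 6], 0],
    [[0, 0, 8.3], 0],
    [[0, 0, 8.3], 0],
    [[0, 0, 8.3], 0]
  ]
}}

```text
clock: 9.35
eef_pos: [0.5406, 0.2609, 0.0841]
tool_rot: [0.673, 0.74, -0.0, -0.0]
ft_force: [0.1, -0.0, 0.1]
grip_width: 0.0266
grasp_force: 60.8
```

>>> {"op": "step_arm", "data": {
  "rows": [
    [[0, 0, 0], 0],
    [[0, 0, 0], 0],
    [[0, 0, 0], 0],
    [[0, 0, 0], 0],
    [[0, 0, 0], 0]
  ],
  "claw": -0.15
}}

```text
clock: 9.98
eef_pos: [0.5407, 0.2609, 0.084]
tool_rot: [0.673, 0.74, 0.0, 0.0]
ft_force: [-0.3, -0.3, 0.2]
grip_width: 0.0492
grasp_force: 0.0
```

>>> {"op": "step_arm", "data": {
  "rows": [
    [[0, 0, -10], 0],
    [[0, 0, -35], 0],
    [[0, 0, -65], 0],
    [[0, 0, -100], 0],
    [[0, 0, -125], 0],
    [[0, 0, -135], 0],
    [[0, 0, -135], 0]
  ]
}}

```text
clock: 10.85
eef_pos: [0.5409, 0.261, 0.2197]
tool_rot: [0.673, 0.74, 0.001, 0.0]
ft_force: [0.5, 0.8, -1.0]
grip_width: 0.0491
grasp_force: 0.0
```

Run:
```python
from h import *
go((667.3,97.6,220,5.4),(667.3,97.6,120,5.4))
for n in ['side']:
    im,d,P,p=cloud(n); r=bot.trace('cone_plaque_mid',n)[0]
    q=P[r['pixels']&(d>0)]*1000
    print(r['score'],np.percentile(q[:,2],[2,50,98]).round(1)); t=q[(q[:,2]>26)&(q[:,2]<33)]
    print([np.round(v,1) for v in cv2.minAreaRect(t[:,:2].astype(np.float32))])
```

```text
t 10.85 pos [540.9 261.  219.7] head 5.4 w 49.1 j [0.45 0.48 0.14 1.22 0.   1.93] F [ 0.5  0.8 -1. ]
(667.3, 97.6, 220, 5.4) [-174.6  110.5   -0.2] turn -0.0
(667.3, 97.6, 120, 5.4) [-174.7  110.3   99.8] turn -0.0
0.92 [ 5.  28.6 56.9]
[array([538.9, 259.1]), array([28.6, 55.1]), np.float64(7.6)]
```

>>> {"op": "step_arm", "data": {
  "rows": [
    [[-15, 10, 0], 0],
    [[-45, 29, 0], 0],
    [[-80, 50, 0], 0],
    [[-115, 73, 0], 0],
    [[-150, 95, 0], 0],
    [[-170, 108, 0], 0],
    [[-175, 110, 0], 0],
    [[-175, 110, 0], 0]
  ],
  "claw": -0.8
}}

```text
clock: 11.95
eef_pos: [0.6663, 0.0965, 0.2181]
tool_rot: [0.673, 0.739, -0.001, -0.001]
ft_force: [-0.5, 0.7, 0.2]
grip_width: 0.0768
grasp_force: 0.0
```

>>> {"op": "step_arm", "data": {
  "rows": [
    [[0, 0, 15], 0],
    [[0, 0, 40], 0],
    [[0, 0, 65], 0],
    [[0, 0, 85], 0],
    [[0, 0, 97], 0],
    [[0, 0, 100], 0],
    [[0, 0, 100], 0]
  ]
}}

```text
clock: 12.82
eef_pos: [0.6668, 0.0974, 0.1194]
tool_rot: [0.673, 0.74, 0.0, 0.0]
ft_force: [-0.2, -0.2, 1.0]
grip_width: 0.0769
grasp_force: 0.0
```

>>> {"op": "step_arm", "data": {
  "rows": [
    [[0, 0, 0], 0],
    [[0, 0, 0], 0],
    [[0, 0, 0], 0],
    [[0, 0, 0], 0],
    [[0, 0, 0], 0],
    [[0, 0, 0], 0],
    [[0, 0, 0], 0],
    [[0, 0, 0], 0]
  ],
  "claw": 1
}}

```text
clock: 13.82
eef_pos: [0.6674, 0.0971, 0.1203]
tool_rot: [0.673, 0.74, 0.001, 0.001]
ft_force: [-0.4, -0.9, 6.6]
grip_width: 0.0435
grasp_force: 60.7
```

>>> {"op": "step_arm", "data": {
  "rows": [
    [[0, 0, -5], 0],
    [[0, 0, -15], 0],
    [[0, 0, -30], 0],
    [[0, 0, -45], 0],
    [[0, 0, -55], 0],
    [[0, 0, -60], 0],
    [[0, 0, -60], 0]
  ]
}}

```text
clock: 14.7
eef_pos: [0.6668, 0.0971, 0.1795]
tool_rot: [0.673, 0.74, 0.0, 0.0]
ft_force: [0.1, -0.7, -2.1]
grip_width: 0.0431
grasp_force: 61.0
```

Run:
```python
from h import *
go((637,270,180,5.4),(637,270,126,5.4))
im,d,P,p=cloud('side'); cv2.imwrite('pics/s4.png',im[...,::-1])
```

```text
t 14.70 pos [666.8  97.1 179.5] head 5.4 w 43.1 j [ 0.14  0.66  0.32  1.24 -0.    1.62] F [ 0.1 -0.7 -2.1]
(637, 270, 180, 5.4) [175.  -13.4  -0.5] turn -0.0
(637, 270, 126, 5.4) [175.  -13.4  53.5] turn -0.0
```

View pics/s4.png

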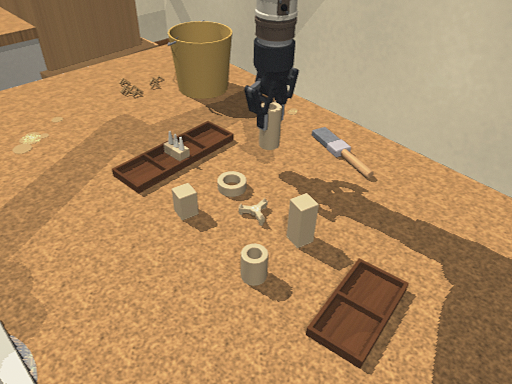

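Plaque stands in the middle bay (177,148), and the tall tube is held upright (270,125).

>>> {"op": "step_arm", "data": {
  "rows": [
    [[10, -1, 0], 0],
    [[35, -3, 0], 0],
    [[65, -5, 0], 0],
    [[97, -8, 0], 0],
    [[128, -10, 0], 0],
    [[155, -12, 0], 0],
    [[172, -13, 0], 0],
    [[175, -13, 0], 0],
    [[175, -13, 0], 0]
  ]
}}

```text
clock: 15.88
eef_pos: [0.6372, 0.2699, 0.1788]
tool_rot: [0.673, 0.74, -0.0, 0.0]
ft_force: [-0.0, -0.1, -1.8]
grip_width: 0.0434
grasp_force: 61.0
```

>>> {"op": "step_arm", "data": {
  "rows": [
    [[0, 0, 10], 0],
    [[0, 0, 25], 0],
    [[0, 0, 38], 0],
    [[0, 0, 46], 0],
    [[0, 0, 51], 0],
    [[0, 0, 53], 0],
    [[0, 0, 53.5], 0],
    [[0, 0, 53.5], 0]
  ]
}}

```text
clock: 16.88
eef_pos: [0.6372, 0.2701, 0.1263]
tool_rot: [0.673, 0.74, 0.0, 0.0]
ft_force: [-2.0, -1.2, 2.7]
grip_width: 0.0438
grasp_force: 61.2
```

>>> {"op": "step_arm", "data": {
  "rows": [
    [[0, 0, 0], 0],
    [[0, 0, 0], 0],
    [[0, 0, 0], 0],
    [[0, 0, 0], 0],
    [[0, 0, 0], 0],
    [[0, 0, 0], 0]
  ],
  "claw": -0.6
}}

```text
clock: 17.62
eef_pos: [0.6373, 0.27, 0.1255]
tool_rot: [0.673, 0.74, -0.0, -0.0]
ft_force: [-0.2, -0.7, 0.0]
grip_width: 0.0682
grasp_force: 0.0
```

>>> {"op": "step_arm", "data": {
  "rows": [
    [[0, 0, -10], 0],
    [[0, 0, -35], 0],
    [[0, 0, -60], 0],
    [[0, 0, -80], 0],
    [[0, 0, -90], 0],
    [[0, 0, -95], 0],
    [[0, 0, -95], 0]
  ]
}}

```text
clock: 18.5
eef_pos: [0.6372, 0.27, 0.2203]
tool_rot: [0.673, 0.74, -0.0, -0.0]
ft_force: [0.8, 0.9, 0.4]
grip_width: 0.0685
grasp_force: 0.0
```

Run:
```python
from h import *
go((444.7,95.4,220,-9.7),(444.7,95.4,95,-9.7))
for n in ['side']:
    im,d,P,p=cloud(n); cv2.imwrite('pics/s5.png',cv2.resize(im[60:260,60:330,::-1],None,fx=2.5,fy=2.5)); r=bot.trace('tall_tube_mid',n)[0]
    q=P[r['pixels']&(d>0)]*1000
    print(r['score'],np.percentile(q[:,2],[2,50,98]).round(1)); t=q[q[:,2]>90]
    print([np.round(v,1) for v in cv2.minAreaRect(t[:,:2].astype(np.float32))])
```

```text
t 18.50 pos [637.2 270.  220.3] head 5.4 w 68.5 j [ 0.4   0.67  0.46  1.36 -0.    1.88] F [0.8 0.9 0.4]
(444.7, 95.4, 220, -9.7) [-155.7 -208.     0.4] turn 15.1
(444.7, 95.4, 95, -9.7) [-155.7 -208.   125.4] turn 15.1
0.94 [ 8.6 62.4 96.4]
[array([637.4, 269.8]), array([44.7, 40.4]), np.float64(23.4)]
```

View pics/s5.png

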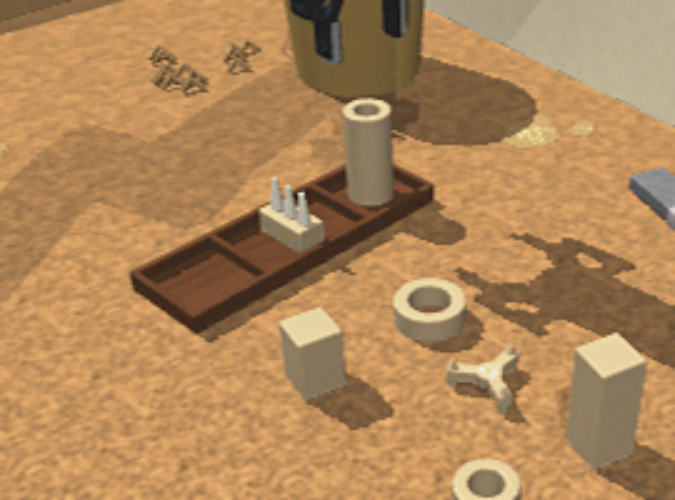

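Tall tube stands in the far end bay, crop (370,150). Next, the short post.

>>> {"op": "step_arm", "data": {
  "rows": [
    [[-8, -10, 0], 1],
    [[-25, -34, 0], 3],
    [[-47, -63, 0], 5],
    [[-70, -94, 0], 7],
    [[-94, -125, 0], 9],
    [[-117, -156, 0], 11],
    [[-137, -183, 0], 13],
    [[-151, -202, 0], 14],
    [[-156, -208, 0], 15],
    [[-156, -208, 0], 15]
  ]
}}

```text
clock: 19.85
eef_pos: [0.445, 0.0951, 0.2204]
tool_rot: [0.764, 0.645, 0.0, -0.0]
ft_force: [-0.6, 0.2, 0.4]
grip_width: 0.0687
grasp_force: 0.0
```

>>> {"op": "step_arm", "data": {
  "rows": [
    [[0, 0, 15], 0],
    [[0, 0, 45], 0],
    [[0, 0, 75], 0],
    [[0, 0, 100], 0],
    [[0, 0, 117], 0],
    [[0, 0, 124], 0],
    [[0, 0, 125], 0],
    [[0, 0, 125], 0]
  ]
}}

```text
clock: 20.85
eef_pos: [0.4456, 0.0955, 0.096]
tool_rot: [0.764, 0.646, 0.001, 0.0]
ft_force: [-0.2, -0.4, 0.1]
grip_width: 0.0681
grasp_force: 0.0
```

>>> {"op": "step_arm", "data": {
  "rows": [
    [[0, 0, 0], 0],
    [[0, 0, 0], 0],
    [[0, 0, 0], 0],
    [[0, 0, 0], 0],
    [[0, 0, 0], 0],
    [[0, 0, 0], 0],
    [[0, 0, 0], 0],
    [[0, 0, 0], 0]
  ],
  "claw": 1
}}

```text
clock: 21.85
eef_pos: [0.4454, 0.0953, 0.0963]
tool_rot: [0.764, 0.645, 0.001, 0.0]
ft_force: [-0.7, 0.6, 5.9]
grip_width: 0.0352
grasp_force: 60.7
```

>>> {"op": "step_arm", "data": {
  "rows": [
    [[0, 0, -5], 0],
    [[0, 0, -15], 0],
    [[0, 0, -30], 0],
    [[0, 0, -45], 0],
    [[0, 0, -55], 0],
    [[0, 0, -60], 0],
    [[0, 0, -60], 0]
  ]
}}

```text
clock: 22.72
eef_pos: [0.4449, 0.0952, 0.1557]
tool_rot: [0.764, 0.645, 0.0, 0.0]
ft_force: [-0.3, -0.0, -1.1]
grip_width: 0.035
grasp_force: 59.9
```

Run:
```python
from h import *
go((443.9,252,155,5.3),(443.9,252,101,5.3))
```

```text
t 22.73 pos [444.9  95.2 155.7] head -9.6 w 35.0 j [ 0.21  0.28 -0.36  0.93 -0.    1.95] F [-0.3 -0.  -1.1]
(443.9, 252, 155, 5.3) [154.4 -27.1   0.7] turn -14.9
(443.9, 252, 101, 5.3) [154.4 -27.2  54.7] turn -14.9
```

>>> {"op": "step_arm", "data": {
  "rows": [
    [[10, -2, 0], -1],
    [[32, -6, 0], -3],
    [[60, -11, 0], -6],
    [[90, -16, 0], -9],
    [[118, -21, 0], -12],
    [[140, -25, 0], -14],
    [[152, -27, 0], -15],
    [[154, -27, 0], -15],
    [[154, -27, 0], -15]
  ]
}}

```text
clock: 23.85
eef_pos: [0.4437, 0.2511, 0.1552]
tool_rot: [0.673, 0.739, -0.001, -0.0]
ft_force: [0.0, 0.2, -1.4]
grip_width: 0.0359
grasp_force: 59.9
```

>>> {"op": "step_arm", "data": {
  "rows": [
    [[0, 0, 10], 0],
    [[0, 0, 25], 0],
    [[0, 0, 38], 0],
    [[0, 0, 46], 0],
    [[0, 0, 51], 0],
    [[0, 0, 53], 0],
    [[0, 0, 53.5], 0],
    [[0, 0, 53.5], 0]
  ]
}}

```text
clock: 24.85
eef_pos: [0.4442, 0.2517, 0.1023]
tool_rot: [0.673, 0.74, 0.0, 0.0]
ft_force: [-0.3, 0.0, -1.0]
grip_width: 0.0354
grasp_force: 60.1
```

>>> {"op": "step_arm", "data": {
  "rows": [
    [[0, 0, 0], 0],
    [[0, 0, 0], 0],
    [[0, 0, 0], 0],
    [[0, 0, 0], 0],
    [[0, 0, 0], 0],
    [[0, 0, 0], 0]
  ],
  "claw": -0.5
}}

```text
clock: 25.6
eef_pos: [0.4439, 0.2515, 0.102]
tool_rot: [0.673, 0.74, -0.0, -0.0]
ft_force: [0.6, 0.3, 0.3]
grip_width: 0.0638
grasp_force: 0.0
```

>>> {"op": "step_arm", "data": {
  "rows": [
    [[0, 0, -10], 0],
    [[0, 0, -35], 0],
    [[0, 0, -65], 0],
    [[0, 0, -95], 0],
    [[0, 0, -112], 0],
    [[0, 0, -118], 0],
    [[0, 0, -118], 0]
  ]
}}

```text
clock: 26.48
eef_pos: [0.4439, 0.2515, 0.2203]
tool_rot: [0.673, 0.74, 0.0, 0.0]
ft_force: [-0.2, 0.4, 0.0]
grip_width: 0.0639
grasp_force: 0.0
```

Run:
```python
from h import *
go((555,-99,220,-13),(555,-99,120,-13))
for n in ['side']:
    im,d,P,p=cloud(n); cv2.imwrite('pics/s6.png',im[...,::-1])
    for t,z in [('short_post_mid',57),('tall_post_mid',86)]:
        r=bot.trace(t,n)[0]
        q=P[r['pixels']&(d>0)]*1000
        print(r['score'],np.percentile(q[:,2],[2,50,98]).round(1)); t=q[q[:,2]>z]
        print([np.round(v,1) for v in cv2.minAreaRect(t[:,:2].astype(np.float32))])
```

```text
t 26.48 pos [443.9 251.5 220.3] head 5.4 w 63.9 j [ 0.52  0.31 -0.12  1.14  0.    1.99] F [-0.2  0.4  0. ]
(555, -99, 220, -13) [-3.594e+02  7.760e+01  3.000e-01] turn 18.4
(555, -99, 120, -13) [-359.5   77.5  100.3] turn 18.4
0.91 [ 7.  41.9 61.6]
[array([442.6, 251.5]), array([36.8, 35.8]), np.float64(8.1)]
0.9 [ 4.1 60.6 90.7]
[array([554.1, -99.5]), array([35.9, 35.7]), np.float64(79.0)]
```

View pics/s6.png

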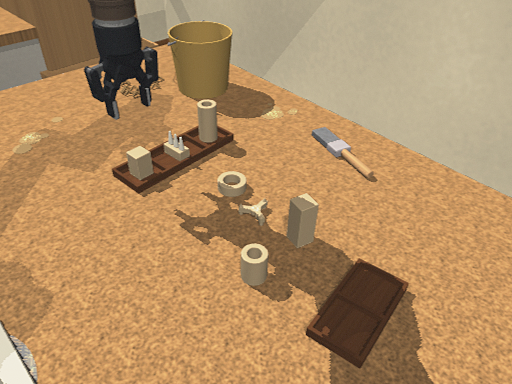

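The three-bay kit is complete: short post (140,162), plaque (177,148) and tall tube (207,120). Next, the tall post.

>>> {"op": "step_arm", "data": {
  "rows": [
    [[-10, 2, 0], 0],
    [[-35, 8, 0], 2],
    [[-70, 15, 0], 4],
    [[-110, 24, 0], 6],
    [[-150, 33, 0], 8],
    [[-190, 41, 0], 10],
    [[-230, 50, 0], 12],
    [[-270, 58, 0], 14],
    [[-308, 66, 0], 16],
    [[-340, 73, 0], 17],
    [[-356, 77, 0], 18],
    [[-359, 77.5, 0], 18]
  ]
}}

```text
clock: 28.12
eef_pos: [0.5547, -0.0994, 0.2195]
tool_rot: [0.781, 0.625, -0.0, -0.0]
ft_force: [-0.0, -0.6, 0.0]
grip_width: 0.064
grasp_force: 0.0
```

>>> {"op": "step_arm", "data": {
  "rows": [
    [[0, 0, 5], 0],
    [[0, 0, 25], 0],
    [[0, 0, 50], 0],
    [[0, 0, 75], 0],
    [[0, 0, 92], 0],
    [[0, 0, 99], 0],
    [[0, 0, 100], 0],
    [[0, 0, 100], 0]
  ]
}}

```text
clock: 29.12
eef_pos: [0.5553, -0.0983, 0.1208]
tool_rot: [0.78, 0.625, 0.0, 0.0]
ft_force: [0.7, 0.2, 0.2]
grip_width: 0.0636
grasp_force: 0.0
```

>>> {"op": "step_arm", "data": {
  "rows": [
    [[0, 0, 0], 0],
    [[0, 0, 0], 0],
    [[0, 0, 0], 0],
    [[0, 0, 0], 0],
    [[0, 0, 0], 0],
    [[0, 0, 0], 0],
    [[0, 0, 0], 0],
    [[0, 0, 0], 0]
  ],
  "claw": 1
}}

```text
clock: 30.12
eef_pos: [0.5555, -0.0987, 0.1209]
tool_rot: [0.78, 0.625, 0.001, 0.001]
ft_force: [0.2, 0.3, 5.1]
grip_width: 0.0354
grasp_force: 60.9
```

>>> {"op": "step_arm", "data": {
  "rows": [
    [[0, 0, -5], 0],
    [[0, 0, -15], 0],
    [[0, 0, -30], 0],
    [[0, 0, -45], 0],
    [[0, 0, -55], 0],
    [[0, 0, -60], 0],
    [[0, 0, -60], 0]
  ]
}}

```text
clock: 31.0
eef_pos: [0.555, -0.0986, 0.1804]
tool_rot: [0.78, 0.625, 0.0, 0.0]
ft_force: [-0.5, -0.1, -1.8]
grip_width: 0.0353
grasp_force: 60.1
```

Run:
```python
from h import *
c,s=np.cos(np.radians(10.5)),np.sin(np.radians(10.5))
for k in (41,-41): print(508.4+k*c,-265.2+k*s)
go((508.4+41*c,-265.2+41*s,180,10.5),(508.4+41*c,-265.2+41*s,126,10.5))
```

```text
548.7134512101221 -257.7283434548219
468.08654878987784 -272.67165654517805
t 31.00 pos [555.  -98.6 180.4] head -12.6 w 35.3 j [-0.18  0.45 -0.03  1.09 -0.    1.61] F [-0.5 -0.1 -1.8]
(np.float64(548.7134512101221), np.float64(-257.7283434548219), 180, 10.5) [-156.7   28.6    0.5] turn -23.1
(np.float64(548.7134512101221), np.float64(-257.7283434548219), 126, 10.5) [-156.7   28.5   54.5] turn -23.1
```

>>> {"op": "step_arm", "data": {
  "rows": [
    [[-10, 2, 0], -1],
    [[-32, 6, 0], -4],
    [[-60, 11, 0], -8],
    [[-90, 16, 0], -12],
    [[-118, 21, 0], -17],
    [[-142, 26, 0], -21],
    [[-154, 28, 0], -23],
    [[-157, 28.5, 0], -23],
    [[-157, 28.5, 0], -23]
  ]
}}

```text
clock: 32.12
eef_pos: [0.5481, -0.2581, 0.1795]
tool_rot: [0.64, 0.768, -0.0, -0.001]
ft_force: [0.1, 0.1, -2.7]
grip_width: 0.0357
grasp_force: 60.0
```

>>> {"op": "step_arm", "data": {
  "rows": [
    [[0, 0, 10], 0],
    [[0, 0, 25], 0],
    [[0, 0, 38], 0],
    [[0, 0, 46], 0],
    [[0, 0, 51], 0],
    [[0, 0, 53], 0],
    [[0, 0, 53.5], 0],
    [[0, 0, 53.5], 0]
  ]
}}

```text
clock: 33.12
eef_pos: [0.5487, -0.2582, 0.127]
tool_rot: [0.64, 0.768, 0.0, 0.0]
ft_force: [0.3, -1.2, -2.3]
grip_width: 0.0354
grasp_force: 60.0
```

>>> {"op": "step_arm", "data": {
  "rows": [
    [[0, 0, 0], 0],
    [[0, 0, 0], 0],
    [[0, 0, 0], 0],
    [[0, 0, 0], 0],
    [[0, 0, 0], 0],
    [[0, 0, 0], 0]
  ],
  "claw": -0.6
}}

```text
clock: 33.88
eef_pos: [0.5484, -0.258, 0.1265]
tool_rot: [0.64, 0.768, -0.0, -0.0]
ft_force: [-0.1, -0.5, -0.5]
grip_width: 0.0683
grasp_force: 0.0
```

>>> {"op": "step_arm", "data": {
  "rows": [
    [[0, 0, -10], 0],
    [[0, 0, -35], 0],
    [[0, 0, -60], 0],
    [[0, 0, -80], 0],
    [[0, 0, -90], 0],
    [[0, 0, -93], 0],
    [[0, 0, -93], 0]
  ]
}}

```text
clock: 34.75
eef_pos: [0.5482, -0.2579, 0.2191]
tool_rot: [0.64, 0.768, -0.0, -0.0]
ft_force: [0.4, -0.7, -0.6]
grip_width: 0.0685
grasp_force: 0.0
```

Run:
```python
from h import *
go((435.2,-105.9,220,10.5),(435.2,-105.9,95,10.5))
for n in ['side']:
    im,d,P,p=cloud(n); cv2.imwrite('pics/s7.png',im[...,::-1])
    for t,z in [('tall_post_mid',90),('short_tube_mid',51)]:
        r=bot.trace(t,n)[0]
        q=P[r['pixels']&(d>0)]*1000
        print(r['score'],np.percentile(q[:,2],[2,50,98]).round(1)); t=q[q[:,2]>z]
        print([np.round(v,1) for v in cv2.minAreaRect(t[:,:2].astype(np.float32))])
```

```text
t 34.75 pos [ 548.2 -257.9  219.1] head 10.4 w 68.5 j [-0.44  0.5   0.15  1.23 -0.    0.95] F [ 0.4 -0.7 -0.6]
(435.2, -105.9, 220, 10.5) [169.9 -83.7  -0.8] turn -0.1
(435.2, -105.9, 95, 10.5) [169.9 -83.6 124.2] turn -0.1
0.64 [-0.9 17.4 23.1]
[array([0., 0.]), array([0., 0.]), np.float64(0.0)]
0.65 [ 0.7 41.7 55.8]
[array([ 434.6, -106.5]), array([42.8, 42.7]), np.float64(49.6)]
```

View pics/s7.png

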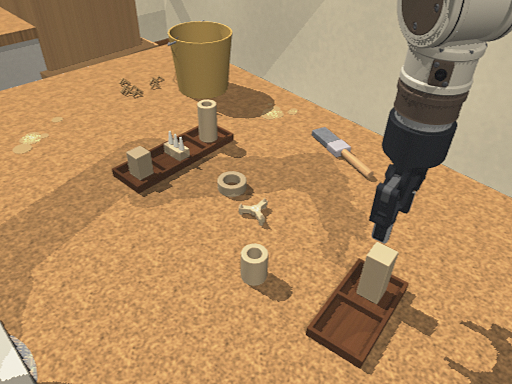

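The tall post stands in the far bay of tray2 (377,275). The network took the ring for it, but the picture settles it. Last, the short tube.

>>> {"op": "step_arm", "data": {
  "rows": [
    [[8, -4, 0], 0],
    [[30, -15, 0], 0],
    [[60, -30, 0], 0],
    [[92, -45, 0], 0],
    [[125, -62, 0], 0],
    [[153, -75, 0], 0],
    [[167, -82, 0], 0],
    [[170, -83.5, 0], 0],
    [[170, -83.5, 0], 0]
  ]
}}

```text
clock: 36.02
eef_pos: [0.4362, -0.1063, 0.2197]
tool_rot: [0.64, 0.768, 0.0, 0.001]
ft_force: [0.3, -0.5, 0.2]
grip_width: 0.0683
grasp_force: 0.0
```

>>> {"op": "step_arm", "data": {
  "rows": [
    [[0, 0, 15], 0],
    [[0, 0, 45], 0],
    [[0, 0, 75], 0],
    [[0, 0, 100], 0],
    [[0, 0, 117], 0],
    [[0, 0, 124], 0],
    [[0, 0, 124], 0],
    [[0, 0, 124], 0]
  ]
}}

```text
clock: 37.02
eef_pos: [0.4364, -0.1063, 0.0962]
tool_rot: [0.64, 0.768, 0.0, 0.001]
ft_force: [-0.1, 0.3, -0.3]
grip_width: 0.0685
grasp_force: 0.0
```

>>> {"op": "step_arm", "data": {
  "rows": [
    [[0, 0, 0], 0],
    [[0, 0, 0], 0],
    [[0, 0, 0], 0],
    [[0, 0, 0], 0],
    [[0, 0, 0], 0],
    [[0, 0, 0], 0],
    [[0, 0, 0], 0],
    [[0, 0, 0], 0]
  ],
  "claw": 1
}}

```text
clock: 38.02
eef_pos: [0.4363, -0.1061, 0.0965]
tool_rot: [0.64, 0.768, 0.0, 0.001]
ft_force: [-0.9, 0.4, 5.2]
grip_width: 0.0421
grasp_force: 61.4
```

>>> {"op": "step_arm", "data": {
  "rows": [
    [[0, 0, -5], 0],
    [[0, 0, -15], 0],
    [[0, 0, -30], 0],
    [[0, 0, -45], 0],
    [[0, 0, -55], 0],
    [[0, 0, -60], 0],
    [[0, 0, -60], 0]
  ]
}}

```text
clock: 38.9
eef_pos: [0.4357, -0.1059, 0.1557]
tool_rot: [0.64, 0.768, 0.0, 0.0]
ft_force: [0.2, -0.3, -0.9]
grip_width: 0.0422
grasp_force: 60.8
```

Run:
```python
from h import *
go((467,-273,155,10.5),(467,-273,101,10.5))
```

```text
t 38.90 pos [ 435.7 -105.9  155.7] head 10.4 w 42.2 j [-0.24  0.27 -0.38  0.93  0.    1.15] F [ 0.2 -0.3 -0.9]
(467, -273, 155, 10.5) [-170.     0.6    0.7] turn -0.1
(467, -273, 101, 10.5) [-170.     0.6   54.7] turn -0.1
```

>>> {"op": "step_arm", "data": {
  "rows": [
    [[-10, 0, 0], 0],
    [[-32, 0, 0], 0],
    [[-62, 0, 0], 0],
    [[-95, 0, 0], 0],
    [[-126, 0, 0], 0],
    [[-153, 0, 0], 0],
    [[-167, 0, 0], 0],
    [[-170, 0.5, 0], 0],
    [[-170, 0.5, 0], 0]
  ]
}}

```text
clock: 40.02
eef_pos: [0.4665, -0.2725, 0.1552]
tool_rot: [0.64, 0.768, 0.0, -0.001]
ft_force: [0.4, 0.4, -2.3]
grip_width: 0.0418
grasp_force: 60.8
```

>>> {"op": "step_arm", "data": {
  "rows": [
    [[0, 0, 10], 0],
    [[0, 0, 25], 0],
    [[0, 0, 38], 0],
    [[0, 0, 46], 0],
    [[0, 0, 51], 0],
    [[0, 0, 53], 0],
    [[0, 0, 53.5], 0],
    [[0, 0, 53.5], 0]
  ]
}}

```text
clock: 41.02
eef_pos: [0.4667, -0.273, 0.1026]
tool_rot: [0.64, 0.768, 0.0, 0.0]
ft_force: [-1.9, 1.6, 2.9]
grip_width: 0.042
grasp_force: 61.2
```

>>> {"op": "step_arm", "data": {
  "rows": [
    [[0, 0, 0], 0],
    [[0, 0, 0], 0],
    [[0, 0, 0], 0],
    [[0, 0, 0], 0],
    [[0, 0, 0], 0],
    [[0, 0, 0], 0]
  ],
  "claw": -0.5
}}

```text
clock: 41.78
eef_pos: [0.4668, -0.273, 0.102]
tool_rot: [0.64, 0.768, -0.0, 0.0]
ft_force: [-0.4, -0.7, 0.4]
grip_width: 0.0644
grasp_force: 0.0
```

>>> {"op": "step_arm", "data": {
  "rows": [
    [[0, 0, -10], 0],
    [[0, 0, -35], 0],
    [[0, 0, -65], 0],
    [[0, 0, -100], 0],
    [[0, 0, -135], 0],
    [[0, 0, -165], 0],
    [[0, 0, -185], 0],
    [[0, 0, -190], 0],
    [[0, 0, -190], 0],
    [[0, 0, -190], 0]
  ]
}}

```text
clock: 43.02
eef_pos: [0.4663, -0.2728, 0.2909]
tool_rot: [0.64, 0.768, -0.0, -0.001]
ft_force: [0.7, -0.2, 0.4]
grip_width: 0.0641
grasp_force: 0.0
```

Run:
```python
from h import *
go()
for n in ['side','top']:
    im,d,P,p=cloud(n); cv2.imwrite(f'pics/{n}9.png',im[...,::-1])
```

```text
t 43.02 pos [ 466.3 -272.8  290.9] head 10.4 w 64.1 j [-0.53  0.33  0.09  1.33  0.    0.86] F [ 0.7 -0.2  0.4]
```

View pics/side9.png

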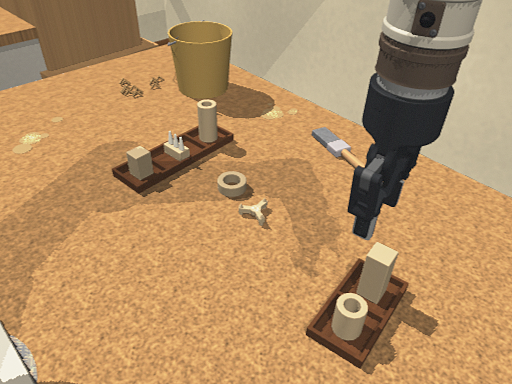

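View pics/top9.png

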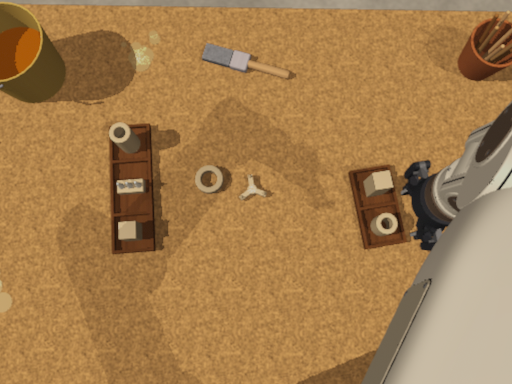

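All five pieces stand in their bays, with tray2 holding the post (377,182) and tube (384,224) in the top view. The ring (209,180) and stilt (253,188) have not moved.

```bash
python3 -c "from workcell import bot; print(bot.job_done())"
```

```text
the job is handed in; nothing more can be done
None
```

Both kits are made up and handed in at 43 s of the 128 s allowed: all five pieces stand upright in their bays, and the ring and stilt were left where they lay.

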